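Open the clamped praline mould and demould the centrepiece

ROBOT

A 7-joint arm with a two-finger parallel gripper is mounted at the origin on the work surface. World frame = base frame: x ahead of the robot, y to its left, z up, the work surface at z = 0. Lengths are in m, angles in rad, forces in N, time in s.
With the tool pointing down it reaches from about 0.4 to 0.85 m from the base axis. Payload 10.4 kg.
Tool frame: the origin (TCP) lies midway between the tips of the shut fingers; the grasp point (between the pads) lies 19 mm behind it; z points along the fingers, y is the line along which they close (so a half turn about z gives the same grasp; the last joint's range is limited). The gripper opens to 85 mm and grips with 20 to 120 N. Pads are 22 mm wide; open, the fingers measure 114 mm over their backs; the gripper's body (76 mm by 85 mm) begins 54 mm behind the grasp point. The pads swing forward as they close: fully open they stand 13 mm farther back than shut.
Start: joints at [-1.173, 0.332, -0.065, 1.46, 0.022, 1.35, -0.088], TCP at [0.255, 0.571, 0.231] pointing down, gripper open.
Joint ranges: [-2.6, 2.6], [-0.5, 2.12], [-1.47, 1.34], [0.16, 2.42], [-1.27, 4.41], [0.06, 2.06], [-2.6, 2.6]. Speed limits (rad/s): [2.22, 2.22, 2.79, 2.79, 3.14, 3.14, 3.14].

INTERFACE

Orientations are given as a unit quaternion [w, x, y, z].
In Python, from station import robot gives the robot as it stands.
- The arm moves only by the shell command python3 -m jog 'ROWS' [FORCE]. ROWS is JSON, a list of rows, each an object of numbers: "grip": the closure, from 0 (fully open) to 1 (shut); "tx", "ty", "tz": the shift along the tool's x, y, z in units of 50 mm (1.0 is 50 mm); "yaw": the turn about the tool's z in units of 8 degrees (1.0 is 8 degrees). A call has 1 to 8 rows; each row is the pose to reach, as a shift and turn from the pose commanded when the call began, along the tool's axes at that moment; what a row does not reach only later rows make up. A row lasts 1/8 s, in which the tool goes at most 62.5 mm and 10.7 degrees, less where a joint would pass 70% of its speed; a pose out of reach is approached as far as the arm can. A call with a gripper value outside its range is refused whole. The fingers move at their own pace and stop on an object; FORCE is the grip in N (left out, the last holds). Time passes only in rows, so rows that repeat a pose let the fingers close. It gives the time, the measured TCP pose, the force, the opening and the grip force at its end, in the units of the state.
- robot.get_obs(): the state, without advancing time (a new reading comes with each control period).
- robot.snapshot(name): name is "scene" or "top" or "wrist"; returns the picture (480x640x3 uint8, red, green, blue); there is no depth.
- robot.camera_info(name): a dict with "intrinsics" (3x3 intrinsics, pixels), "eye" and "attitude" of the camera in the world. Camera axes: x right, y up, looking along -z (the intrinsics and any distortion apply to the point x, -y, -z); pixel columns grow to the right and rows downward; lengths in m; the calibration is good to about 2 mm. A picture is of the moment at which its call begins: read the wrist's pose just before it. camera_info takes no time and is no camera call; for the wrist camera it gives the pose at the moment of the call.
- robot.job_done(): hands the job in; it is judged then, once.
The state is a dict: "time": time; "qpos": joint angles; "qvel": joint speeds; "effort": joint torques, N m; "position": TCP position; "tool_rot": TCP orientation; "force": force on the tool from outside, world axes, zero at the start; "moment": the same for the moment, N m; "grip_width": finger opening in m; "finger_force": force on a finger pad.
Only numpy, scipy, OpenCV 4.12 (cv2) and the standard library are available. Lean on these libraries where they do the work, as an engineer would, in place of code of your own. Each camera call takes 0.05 s, during which the arm holds its last target. There are 200 camera calls.

TASK

Open the round praline mould: turn each of its three blue clamp knobs anticlockwise until it stops, then lift off the upper mould half (it has a black handle) and lower it right way up to lie flat in the steel washing-up tray. Then lift the big chocolate praline gently out of the lower half and set it down, right way up, on the gold round in the middle of the wooden platter. The chocolate is fragile, so grip it lightly and keep it upright; leave the knobs open and do not disturb the other things on the bench.

Things in the scene. Friction and masses are not known exactly. Their poses are not given: they have to be found in the camera images.
- mould: Fixed round steel stand, 210 mm diameter, with the aluminium lower mould half (124 mm diameter, flat top 46 mm above the bench). Its open round cavity, 62 mm diameter, floor 30 mm above the bench, holds the praline. Three 24 mm steel bosses 82 mm from the centre carry the clamps and keep the upper half centred to 3 mm. Origin: on the bench under the centre; z up. Place and yaw vary widely.
- clamp1 (a joint): Angle of swing clamp 1, rad, growing anticlockwise seen from above. 0: steel finger points at the mould's centre, over the upper half's flange; 1.57: hard end stop, open, finger tangential (clear of the flange from about 1.2). Starts at 0.15 to 0.55 and stays where it is left: friction about 0.1 N m, no spring.
- clamp2 (a joint): Angle of swing clamp 2, as clamp 1.
- clamp3 (a joint): Angle of swing clamp 3, as clamp 1.
- clamp1_grip (a point): Clamp 1's blue knob: point on its turning axis at mid-height, 86 mm above the bench. The knob is an upright bar 44 mm long (x), 13 mm wide (y) and 24 mm high (z, 74 to 98 mm above the bench), pinched across its width. Axes turn with the knob; x also points along the steel finger below it to its tip.
- clamp2_grip (a point): Clamp 2's knob, as that of clamp 1. Under each knob the steel finger is 12 mm wide, reaches 36 mm from the axis and has its top 61 mm above the bench: keep the fingertips above about 66 mm; at about 75 mm they also clear the dome of the upper half.
- clamp3_grip (a point): Clamp 3's knob, as that of clamp 1.
- upper_half: Loose aluminium upper mould half, about 0.3 to 0.6 kg: a round flange 134 mm diameter and 8 mm thick, a round dome 80 mm diameter rising to 27 mm, and on top a black handle. Origin: centre of its underside; z up. Hollow below (70 mm diameter, 21 mm deep) over the praline. At the start it lies on the lower half, underside 46 mm above the bench, held by the three clamp fingers 1 mm above its flange.
- upper_half_grip (a point): Centre of the black handle on the upper half, 40 mm above its underside: an upright rib 44 mm long along x, 14 mm wide along y, 26 mm high (27 to 53 mm above the underside). Its direction differs each time.
- praline: Big round milk-chocolate praline with fine cream stripes on top, about 0.1 kg, loose in the mould: 56 mm diameter with straight upright sides (edges bevelled 3 to 4 mm at the top), 34 mm high. Origin: centre of its underside; z up. Fragile: pinch it across its sides with about 20 to 30 N a finger; it breaks at about three times that.
- platter: Fixed round wooden platter with a white doily and a 73 mm gold round in the middle, which is where the praline goes (within 20 mm of the centre). 190 mm outer diameter, rim 22 mm high and 6 mm thick, floor 8 mm above the bench. Origin: on the bench, under its centre; z up. Three small truffles stand on it round the gold round; its place on the bench differs.
- tray: Fixed rectangular stainless washing-up tray: 220 mm along its x, 164 mm along its y, rim 16 mm high and 4 mm thick, floor 4 mm above the bench. Origin: on the bench, under its centre; z up. A small piping nozzle stands in it towards its +x end, so the upper half goes towards the -x end (centre anywhere from 20 to 40 mm from the tray's centre will lie flat).
- truffle1: Loose truffle in a paper case, 28 mm diameter, 29 mm high, 59 to 70 mm from the platter's centre; leave it alone. Origin: centre of its underside.
- truffle2: Loose truffle in a paper case, 28 mm diameter, 29 mm high, 59 to 70 mm from the platter's centre; leave it alone. Origin: centre of its underside.
- truffle3: Loose truffle in a paper case, 28 mm diameter, 29 mm high, 59 to 70 mm from the platter's centre; leave it alone. Origin: centre of its underside.
- nozzle: Loose steel piping nozzle standing in the tray, a cone 26 mm diameter and 36 mm high, 83 to 88 mm from the tray's centre towards +x; leave it alone. Origin: centre of its underside.
- jar: Loose amber glass jar, 68 mm diameter, 105 mm high; leave it alone. Origin: centre of its underside.
- nut_bowl: Loose white bowl of hazelnuts, 104 mm diameter, about 50 mm high; leave it alone. Origin: centre of its underside.
- bars: Loose stack of two dark chocolate bars, 100 by 55 mm, 25 mm high; leave it alone. Origin: centre of its underside.
- tongs: Loose steel confectioner's tongs lying flat beside the mould stand, 116 mm long along y, 24 mm wide, 9 mm high; leave them alone. Origin: centre, on the bench.
Things that resemble listed ones, but are neither listed nor needed, are in the scene too. There is more than one size of the upper_half; the job needs the middle-sized.

How it is judged:
By the outcome, as a careful person would: the job done as asked, in the order asked, and still so for the second after the job is handed in, with the robot touching nothing.
It also fails if it takes over 72 s, if anything falls off the work surface, if the arm or the gripper's body presses on something with over 40 N, if the wrist force passes 120 N, or if a joint passes its speed limit or range.

## Working session

There is one attempt and no reset: what is moved stays moved. The work goes in short steps, Python scripts to look and compute and a shell command to move; the robot and the scene stay as the last step left them, time stands still between calls to the robot, and variables do not carry over. Pictures are saved under pics/ and viewed, at most 13 in all, crops included, and the job is handed in when it is done.

```bash
ls; mkdir -p pics
python3 - <<'E'
from station import robot
import cv2,numpy as np
for n in ("scene","top"):
    im=robot.snapshot(n); cv2.imwrite(f"pics/{n}0.png",im[:,:,::-1])
    print(n,robot.camera_info(n))
o=robot.get_obs();print({k:np.round(v,3) for k,v in o.items()})
E
```

```text
pics
scene {'intrinsics': array([[582.79121059,   0.        , 331.76583179],
       [  0.        , 582.79121059, 244.78494338],
       [  0.        ,   0.        ,   1.        ]]), 'eye': array([1.07468884, 0.49880274, 1.25573009]), 'attitude': array([0.45991588, 0.12506824, 0.23912379, 0.84596403])}
top {'intrinsics': array([[447.63271773,   0.        , 321.40438101],
       [  0.        , 447.63271773, 240.98405138],
       [  0.        ,   0.        ,   1.        ]]), 'eye': array([0.3241207 , 0.12099837, 1.16381968]), 'attitude': array([ 0.70944022,  0.05676051, -0.0572837 , -0.7001367 ])}
{'time': np.float64(0.1), 'qpos': array([-1.173,  0.333, -0.065,  1.461,  0.022,  1.35 , -0.088]), 'qvel': array([-0.001, -0.001, -0.001, -0.003, -0.002, -0.001, -0.001]), 'effort': array([ 2.0000e-03, -6.2674e+01,  4.9000e-02, -3.9244e+01,  1.6000e-02,
        7.0000e-03, -0.0000e+00]), 'position': array([0.255, 0.57 , 0.231]), 'tool_rot': array([-0.   ,  0.209,  0.978, -0.001]), 'force': array([0.401, 0.544, 0.897]), 'moment': array([-0.047, -0.027, -0.033]), 'finger_force': np.float64(0.0), 'grip_width': np.float64(0.085)}
```

View pics/top0.png

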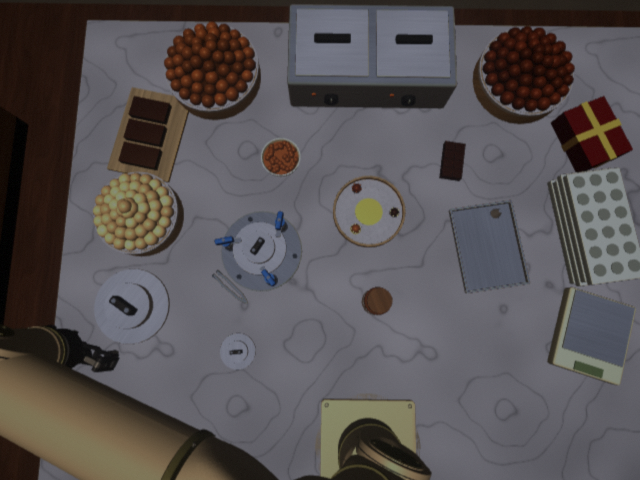

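View pics/scene0.png

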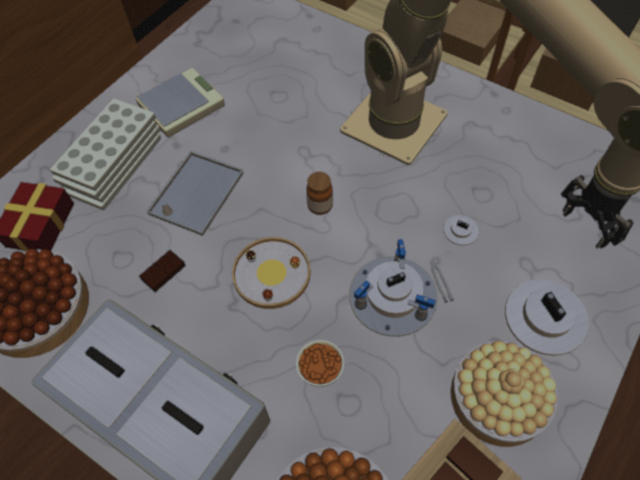

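The candidates for upper_half, in top-view pixels, are a large one at (130,305), one under the blue clamps at (260,246), and a small one at (237,351). The middle-sized one held in the clamps at (260,246) fits the description. I'll confirm it in an enlarged crop with both views side by side.

```bash
cat > h.py <<'E'
import numpy as np,cv2
from scipy.spatial.transform import Rotation as R
from scipy.optimize import least_squares
def rot(q): return R.from_quat(np.roll(q,-1)).as_matrix()
def ray(ci,uv):
    K=ci["intrinsics"];d=np.linalg.inv(K)@[uv[0],uv[1],1.]
    return np.array(ci["eye"]),rot(ci["attitude"])@(d*[1,-1,-1])
def onz(ci,uv,z):
    e,d=ray(ci,uv);return e+d*(z-e[2])/d[2]
def tri(obs):   # [(ci,uv),...] -> point, residual
    A=np.zeros((3,3));b=np.zeros(3);L=[]
    for ci,uv in obs:
        e,d=ray(ci,uv);d=d/np.linalg.norm(d);P=np.eye(3)-np.outer(d,d);A+=P;b+=P@e;L.append((P,e))
    p=np.linalg.solve(A,b);return p,max(np.linalg.norm(P@(p-e)) for P,e in L)
def proj(ci,p):
    c=rot(ci["attitude"]).T@(np.asarray(p)-ci["eye"])*[1,-1,-1];q=ci["intrinsics"]@c;return q[:2]/q[2]
def crop(im,x,y,w,h,s): return cv2.resize(im[y:y+h,x:x+w],None,fx=s,fy=s,interpolation=cv2.INTER_CUBIC)
E
python3 - <<'E'
from h import *
t=cv2.imread("pics/top0.png");s=cv2.imread("pics/scene0.png")
g=lambda i:np.clip(i*1.6,0,255).astype('uint8')
a=np.hstack([crop(t,210,200,100,100,4),crop(s,342,235,100,100,4)])
b=np.hstack([crop(t,330,165,200,100,2),crop(s,145,150,200,100,2)]) if 0 else np.hstack([crop(t,330,170,200,100+30,2)[:200+60],crop(s,145,150,200,130,2)])
out=g(np.vstack([a,b]))[:600]; print(out.shape)
cv2.imwrite("pics/c1.png",out)
E
```

```text
(600, 800, 3)
```

View pics/c1.png

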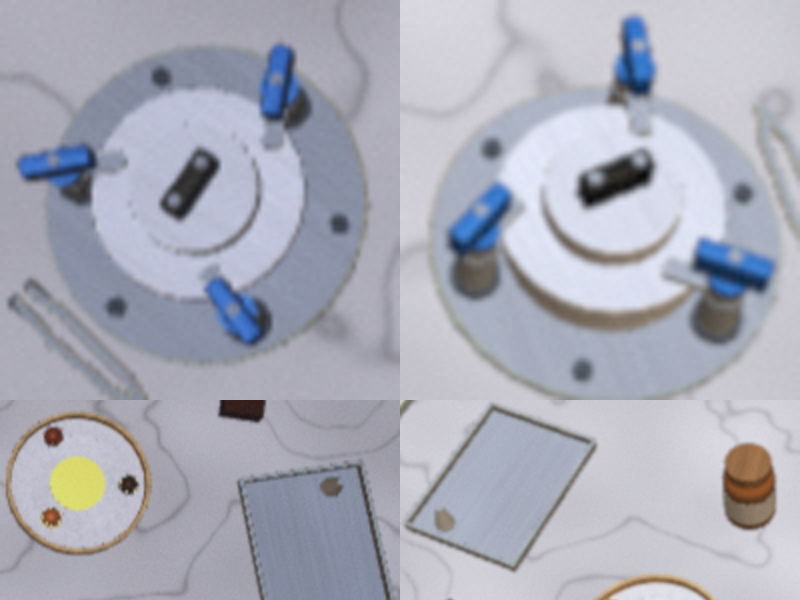

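The middle-sized half sits under the three blue clamps, with its handle at crop (190,184), and all three fingers are over the flange. The tray nozzle is at crop (330,487), at the tray's far end. Next I'll triangulate.

Run:
```python
from station import robot
from h import *
T=robot.camera_info("top");S=robot.camera_info("scene")
f=lambda x0,y0,s,u,v:(x0+(u+.5)/s-.5,y0+(v+.5)/s-.5)
t4=lambda u,v:f(210,200,4,u,v)
s4=lambda u,v:f(342,235,4,u,v)
t2=lambda u,v:f(330,170,2,u,v-400)
s2=lambda u,v:f(145,150,2,u,v-400)
prs={'A':((280,80),(482,215)),'B':((57,160),(735,258)),'C':((235,307),(636,58)),'handle':((189,183),(615,178))}
for k,(a,b) in prs.items():
    p,r=tri([(T,t4(*a)),(S,s4(*b))]);print(k,p.round(4),r.round(4), onz(T,t4(*a),.098 if k!='handle' else .099).round(4))
# knob direction from top view: outer/inner ends at z=.098
for k,a,b in (('A',(283,45),(277,118)),('B',(20,163),(94,159)),('C',(256,338),(213,280)),('handle',(176,216),(206,150))):
    p,q=onz(T,t4(*a),.098),onz(T,t4(*b),.098);d=q-p;print(k,((p+q)/2).round(4),np.linalg.norm(d).round(4),np.degrees(np.arctan2(d[1],d[0])).round(1))
print('platter',onz(T,t2(78,483),.008), onz(T,t2(78,483),.02))
print('nozzle',onz(T,t2(331,487),.02))
for u in ((238,482),(361,464)): print('tray corner top',onz(T,t2(*u),.016))
for u in ((449.5,210.5),(510.5,202),(527,284),(466,292)): print('full', onz(T,u,.016))
for u in ((407,525),(515,569),(595,443),(491,407)): print('scene tray',onz(S,s2(*u),.016))
# stand edge in top view
print('stand',[onz(T,t4(*u),.01).round(4) for u in ((46,200),(368,200),(208,45),(208,362))])
print('scene platter',onz(S,(271,272),.008))
print(rot(robot.get_obs()['tool_rot']).round(3)); print(robot.camera_info("wrist"))
```

```text
A [0.5071 0.317  0.1936] 0.1047 [0.549  0.2236 0.098 ]
B [0.4631 0.4387 0.1843] 0.1016 [0.4979 0.3567 0.098 ]
C [0.381  0.3413 0.1896] 0.1074 [0.4107 0.2465 0.098 ]
handle [0.4502 0.366  0.185 ] 0.1038 [0.4848 0.2764 0.099 ]
A [0.5481 0.2236 0.098 ] 0.0454 177.0
B [0.4973 0.3566 0.098 ] 0.0446 -86.1
C [0.4095 0.2468 0.098 ] 0.0434 38.0
handle [0.485  0.2753 0.098 ] 0.0437 -22.3
platter [ 0.59373201 -0.00281129  0.008     ] [ 0.59093284 -0.00152587  0.02      ]
nozzle [ 0.59003158 -0.3326153   0.02      ]
tray corner top [ 0.59604514 -0.21224307  0.016     ]
tray corner top [ 0.62256415 -0.37532558  0.016     ]
full [ 0.59674526 -0.21423733  0.016     ]
full [ 0.62189478 -0.37594825  0.016     ]
full [ 0.40653465 -0.40637405  0.016     ]
full [ 0.38409695 -0.24934061  0.016     ]
scene tray [0.34324525 0.06083119 0.016     ]
scene tray [0.32651787 0.2107596  0.016     ]
scene tray [0.09334302 0.20227198 0.016     ]
scene tray [0.11451005 0.05311589 0.016     ]
stand [array([0.4858, 0.382 , 0.01  ]), array([0.4886, 0.1726, 0.01  ]), array([0.5905, 0.2802, 0.01  ]), array([0.3823, 0.273 , 0.01  ])]
scene platter [ 0.58978327 -0.00627035  0.008     ]
[[-0.913  0.408 -0.   ]
 [ 0.408  0.913 -0.001]
 [-0.    -0.001 -1.   ]]
{'intrinsics': array([[366.37269393,   0.        , 325.96020116],
       [  0.        , 366.37269393, 237.53109757],
       [  0.        ,   0.        ,   1.        ]]), 'eye': array([0.18165075, 0.6044638 , 0.37397999]), 'attitude': array([ 0.82827604, -0.13539663, -0.08680295,  0.53674185])}
```

Run:
```python
from station import robot
from h import *
T=robot.camera_info("top");S=robot.camera_info("scene")
f=lambda x0,y0,s,u,v:(x0+(u+.5)/s-.5,y0+(v+.5)/s-.5)
t4=lambda u,v:f(210,200,4,u,v)
s4=lambda u,v:f(342,235,4,u-400,v)
s2=lambda u,v:f(145,150,2,u-400,v-400)
prs={'A':((280,80),(482,215)),'B':((57,160),(735,258)),'C':((235,307),(636,58)),'handle':((189,183),(615,178))}
P={}
for k,(a,b) in prs.items():
    p,r=tri([(T,t4(*a)),(S,s4(*b))]);P[k]=p;print(k,p.round(4),r.round(4))
c=np.mean([P[k] for k in 'ABC'],0)
print('centre',c.round(4),[(np.linalg.norm((P[k]-c)[:2]).round(4),np.degrees(np.arctan2(*(P[k]-c)[[1,0]])).round(1)) for k in 'ABC'])
for u in ((407,525),(515,569),(595,443),(491,407)): print('scene tray',onz(S,s2(*u),.016).round(4))
print('scene nozzle',onz(S,s2(443,520),.02).round(4))
W=robot.camera_info("wrist");o=robot.get_obs();M=rot(o['tool_rot'])
print('cam in tool',(M.T@(W['eye']-o['position'])).round(4),(M.T@rot(W['attitude'])).round(3))
```

```text
A [0.5486 0.2243 0.0978] 0.0008
B [0.4973 0.356  0.1013] 0.0001
C [0.4112 0.2464 0.0944] 0.0006
handle [0.486  0.276  0.0948] 0.0012
centre [0.4857 0.2756 0.0979] [(np.float64(0.0812), np.float64(-39.2)), (np.float64(0.0812), np.float64(81.8)), (np.float64(0.08), np.float64(-158.6))]
scene tray [ 0.6229 -0.374   0.016 ]
scene tray [ 0.5993 -0.2131  0.016 ]
scene tray [ 0.3846 -0.2515  0.016 ]
scene tray [ 0.4122 -0.4111  0.016 ]
scene nozzle [ 0.5932 -0.3373  0.02  ]
cam in tool [ 0.0811  0.0011 -0.1434] [[-0.     0.948  0.317]
 [ 1.     0.     0.   ]
 [ 0.     0.317 -0.948]]
```

```bash
python3 -m jog '[{"tx":-1,"ty":-0.5,"yaw":-0.5},{"tx":-2,"ty":-1.05,"yaw":-1},{"tx":-3,"ty":-1.6,"yaw":-1.5},{"tx":-4,"ty":-2.1,"yaw":-2},{"tx":-5,"ty":-2.7,"yaw":-2.6},{"tx":-6,"ty":-3.2,"yaw":-2.6},{"tx":-6.6,"ty":-3.5,"yaw":-2.6},{"tx":-6.6,"ty":-3.5,"yaw":-2.6}]' 40
cat >> h.py <<'E'
def go(o,x,y,z,psi):
    "units (tx,ty,tz,yaw) to bring the TCP to x,y,z with tool x heading psi deg (mod 180 nearest)"
    M=rot(o['tool_rot']);d=M.T@(np.array([x,y,z])-o['position'])/.05
    p=np.degrees(np.arctan2(M[1,0],M[0,0]));dy=(psi-p+180)%360-180
    return d.round(2),'yaw',round(-dy/8,2),'psi now',p.round(1)
def see(name):
    from station import robot
    o=robot.get_obs();W=robot.camera_info("wrist");im=robot.snapshot("wrist")
    cv2.imwrite(f"pics/{name}.png",im[:,:,::-1]);np.save(f"pics/{name}.npy",W,allow_pickle=True);return o,W
E
python3 - <<'E'
from h import *
o,W=see("w1");print(o['position'],o['qpos'].round(2),go(o,.5495,.2242,.15,177),o['grip_width'])
i=cv2.imread("pics/w1.png")
for p in ((.4855,.2755,.1),(.5495,.2242,.098),(.4979,.3566,.098),(.4091,.2457,.098)): print(proj(W,p))
E
```

```text
[0.2551731  0.57017469 0.23059406] [-1.17  0.33 -0.06  1.46  0.02  1.35 -0.09] (array([-8.2 , -3.91,  1.62]), 'yaw', np.float64(-2.64), 'psi now', np.float64(155.9)) 0.08524356606906597
[161.32797667 521.9734439 ]
[153.90620703 568.9322516 ]
[234.26474795 505.53791911]
[ 97.0148966  480.31038158]schema error: expected keys grip, tx, ty, tz, yaw
```

View pics/w1.png

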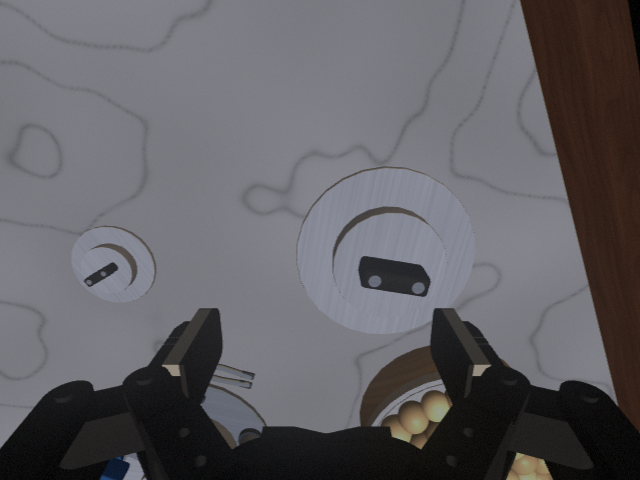

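That frame shows only the other halves, because the move was refused: all keys are needed in each row.

```bash
python3 -m jog '[{"grip":0,"tz":0,"tx":-1,"ty":-0.5,"yaw":-0.5},{"grip":0,"tz":0,"tx":-2,"ty":-1.05,"yaw":-1},{"grip":0,"tz":0,"tx":-3,"ty":-1.6,"yaw":-1.5},{"grip":0,"tz":0,"tx":-4,"ty":-2.1,"yaw":-2},{"grip":0,"tz":0,"tx":-5,"ty":-2.7,"yaw":-2.6},{"grip":0.5,"tz":0,"tx":-6,"ty":-3.2,"yaw":-2.6},{"grip":0.5,"tz":0,"tx":-6.6,"ty":-3.5,"yaw":-2.6},{"grip":0.5,"tz":0,"tx":-6.6,"ty":-3.5,"yaw":-2.6}]' 40
python3 - <<'E'
from h import *
o,W=see("w2");print(o['position'],o['qpos'].round(2),go(o,.5495,.2242,.15,177),o['grip_width'])
for p in ((.4855,.2755,.1),(.5495,.2242,.098),(.4979,.3566,.098),(.4091,.2457,.098)): print(proj(W,p).round(1))
E
```

```text
time: 1.15
position: [0.4868, 0.273, 0.2311]
tool_rot: [0.0, 0.031, 1.0, -0.0]
force: [0.0, 0.7, -0.2]
grip_width: 0.0426
finger_force: 0.0
[0.48675246 0.27297076 0.23110281] [-0.7   0.18  0.12  1.65 -0.02  1.31  0.93] (array([-1.31, -0.89,  1.62]), 'yaw', np.float64(-0.08), 'psi now', np.float64(176.4)) 0.04261075032466543
[328.4 222.3]
[272.2 298.2]
[431.7 230.4]
[280.5 122.2]
```

View pics/w2.png

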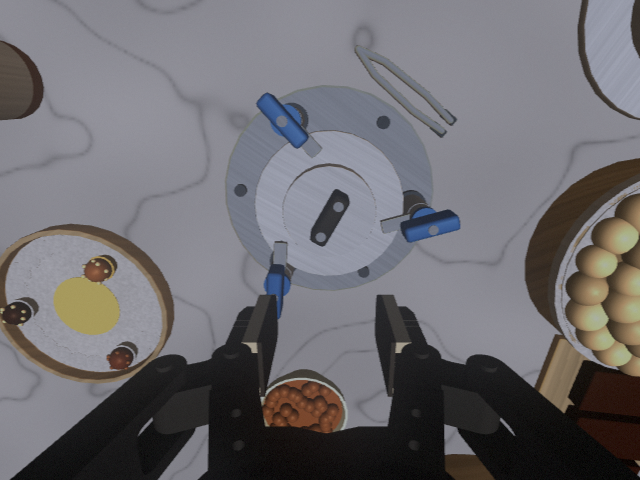

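Wrist view: knob C is at (282,121), B at (432,228), and A at about (275,285), partly hidden. They project where the top and scene estimates put them. The handle runs from (320,240) to (341,197). Next I'll work out the angles.

Run:
```python
from h import *
from station import robot
W=np.load("pics/w2.npy",allow_pickle=True).item();o=robot.get_obs()
ax={'A':(.5495,.2242),'B':(.4979,.3566),'C':(.4091,.2457)}
for k,tip in (('A',(280,243)),('B',(382,226)),('C',(314,151))):
    p=onz(W,tip,.061)[:2]-ax[k];print(k,'fingerdir',np.degrees(np.arctan2(p[1],p[0])).round(1),np.linalg.norm(p).round(4))
for k,a,b in (('C',(262,98),(303,143)),('B',(404,236),(458,221)),('handle',(320,241),(339,194))):
    p,q=onz(W,a,.098),onz(W,b,.098);d=q-p;print(k,((p+q)/2).round(4),np.linalg.norm(d).round(4),np.degrees(np.arctan2(d[1],d[0])).round(1))
print(go(o,.5495,.2242,.072,173.3))
```

```text
A fingerdir 170.8 0.0364
B fingerdir -81.0 0.0344
C fingerdir 40.1 0.0328
C [0.4084 0.2475 0.098 ] 0.0419 38.9
B [0.4963 0.3558 0.098 ] 0.0433 103.0
handle [0.4827 0.2764 0.098 ] 0.0408 155.2
(array([-1.34, -0.94,  3.18]), 'yaw', np.float64(0.41), 'psi now', np.float64(176.6))
```

```bash
python3 -m jog '[{"grip":0.5,"tz":0,"tx":-0.7,"ty":-0.5,"yaw":0.5},{"grip":0.5,"tz":0.5,"tx":-1.34,"ty":-0.94,"yaw":0.5},{"grip":0.5,"tz":1.5,"tx":-1.34,"ty":-0.94,"yaw":0.5},{"grip":0.5,"tz":2.5,"tx":-1.34,"ty":-0.94,"yaw":0.5},{"grip":0.5,"tz":3.1,"tx":-1.34,"ty":-0.94,"yaw":0.5},{"grip":0.5,"tz":3.18,"tx":-1.34,"ty":-0.94,"yaw":0.5},{"grip":1,"tz":3.18,"tx":-1.34,"ty":-0.94,"yaw":0.5},{"grip":1,"tz":3.18,"tx":-1.34,"ty":-0.94,"yaw":0.5}]' 40
python3 -m jog '[{"grip":1,"tx":0,"ty":0,"tz":0,"yaw":0},{"grip":1,"tx":0,"ty":0,"tz":0,"yaw":0},{"grip":1,"tx":0,"ty":0,"tz":0,"yaw":0}]' 40
python3 - <<'E'
from h import *
from station import robot
o=robot.get_obs();print(go(o,.5495,.2242,.072,231.3),o['qpos'].round(2),o['force'].round(1),o['moment'].round(2))
E
```

```text
time: 2.2
position: [0.5499, 0.2243, 0.0745]
tool_rot: [0.001, 0.064, 0.998, -0.0]
force: [-2.8, -3.3, 0.9]
grip_width: 0.0123
finger_force: 45.0
time: 2.58
position: [0.55, 0.2243, 0.0745]
tool_rot: [0.001, 0.064, 0.998, -0.0]
force: [-3.0, -5.7, 4.4]
grip_width: 0.0123
finger_force: 46.1
(array([ 0.01, -0.  ,  0.05]), 'yaw', np.float64(-7.33), 'psi now', np.float64(172.6)) [-0.6   0.4   0.17  1.73 -0.08  1.02  1.03] [-3.  -5.7  4.4] [-1.1   0.74  0.  ]
```

```bash
python3 -m jog '[{"grip":1,"tx":0,"ty":0,"tz":0,"yaw":-1},{"grip":1,"tx":0,"ty":0,"tz":0,"yaw":-2},{"grip":1,"tx":0,"ty":0,"tz":0,"yaw":-3},{"grip":1,"tx":0,"ty":0,"tz":0,"yaw":-4},{"grip":1,"tx":0,"ty":0,"tz":0,"yaw":-5},{"grip":1,"tx":0,"ty":0,"tz":0,"yaw":-6},{"grip":1,"tx":0,"ty":0,"tz":0,"yaw":-7},{"grip":1,"tx":0,"ty":0,"tz":0,"yaw":-7.5}]' 40
python3 -m jog '[{"grip":1,"tx":0,"ty":0,"tz":0,"yaw":-0.2},{"grip":1,"tx":0,"ty":0,"tz":0,"yaw":-0.5}]' 40
python3 - <<'E'
from h import *
from station import robot
o=robot.get_obs();print(go(o,.5495,.2242,.072,231.3),o['qpos'].round(2),o['force'].round(1),o['moment'].round(2))
E
```

```text
time: 3.58
position: [0.5491, 0.226, 0.0745]
tool_rot: [0.001, -0.445, 0.895, 0.0]
force: [-6.4, -0.4, 6.6]
grip_width: 0.0123
finger_force: 51.2
time: 3.82
position: [0.5491, 0.226, 0.0746]
tool_rot: [0.001, -0.474, 0.88, 0.001]
force: [-7.0, -0.2, 6.9]
grip_width: 0.0124
finger_force: 77.2
(array([ 0.03, -0.03,  0.05]), 'yaw', np.float64(0.66), 'psi now', np.float64(-123.4)) [-0.44  0.4  -0.03  1.72  0.01  1.02  2.08] [-7.  -0.2  6.9] [ 0.1   1.58 -2.02]
```

```bash
python3 -m jog '[{"grip":0.5,"tx":0,"ty":0,"tz":0,"yaw":0.6},{"grip":0.5,"tx":0,"ty":0,"tz":0,"yaw":0.6},{"grip":0.5,"tx":0,"ty":0,"tz":-0.5,"yaw":0.6},{"grip":0.5,"tx":0,"ty":0,"tz":-1.4,"yaw":1}]' 40
python3 - <<'E'
from h import *
o,W=see("w3");print(go(o,.4979,.3566,.145,98),go(o,.4979,.3566,.072,98),o['grip_width'],proj(W,(.5495,.2242,.098)),proj(W,(.4979,.3566,.098)))
E
```

```text
time: 4.32
position: [0.5485, 0.2249, 0.1426]
tool_rot: [-0.001, -0.413, 0.911, -0.0]
force: [0.4, 0.5, 0.3]
grip_width: 0.0428
finger_force: 0.0
(array([-1.31,  2.5 , -0.05]), 'yaw', np.float64(16.35), 'psi now', np.float64(-131.2)) (array([-1.32,  2.5 ,  1.41]), 'yaw', np.float64(16.35), 'psi now', np.float64(-131.2)) 0.04281375867941802 [324.31053182 267.91286701] [529.89895395 366.19809153]
```

```bash
python3 -m jog '[{"grip":0.5,"tx":-0.2,"ty":0.4,"tz":0,"yaw":1.3},{"grip":0.5,"tx":-0.4,"ty":0.8,"tz":0,"yaw":2.6},{"grip":0.5,"tx":-0.6,"ty":1.2,"tz":0,"yaw":3.9},{"grip":0.5,"tx":-0.8,"ty":1.6,"tz":0,"yaw":5.2},{"grip":0.5,"tx":-1,"ty":2,"tz":0,"yaw":6.5},{"grip":0.5,"tx":-1.2,"ty":2.3,"tz":0,"yaw":7.8},{"grip":0.5,"tx":-1.32,"ty":2.5,"tz":0,"yaw":9.1},{"grip":0.5,"tx":-1.32,"ty":2.5,"tz":0,"yaw":10.4}]' 40
python3 -m jog '[{"grip":0.5,"tx":0,"ty":0,"tz":0,"yaw":1.3},{"grip":0.5,"tx":0,"ty":0,"tz":0,"yaw":2.6},{"grip":0.5,"tx":0,"ty":0,"tz":0,"yaw":3.9},{"grip":0.5,"tx":0,"ty":0,"tz":0,"yaw":5.2},{"grip":0.5,"tx":0,"ty":0,"tz":0,"yaw":6},{"grip":0.5,"tx":0,"ty":0,"tz":0,"yaw":6}]' 40
python3 - <<'E'
from h import *
o,W=see("w4");print(go(o,.4979,.3566,.072,98),o['qpos'].round(2))
i=cv2.imread("pics/w4.png");print([proj(W,p).round() for p in ((.4979,.3566,.098),(.5495,.2242,.098),(.4091,.2457,.098))])
E
```

```text
time: 5.38
position: [0.4985, 0.3589, 0.1431]
tool_rot: [0.0, 0.298, 0.955, 0.001]
force: [-0.1, -0.8, -0.5]
grip_width: 0.0426
finger_force: 0.0
time: 6.12
position: [0.4991, 0.3577, 0.1431]
tool_rot: [0.0, 0.658, 0.753, 0.001]
force: [0.3, -0.1, -0.3]
grip_width: 0.0426
finger_force: 0.0
(array([-0.02, -0.03,  1.42]), 'yaw', np.float64(-0.05), 'psi now', np.float64(97.6)) [-0.92  0.37  0.28  1.62 -0.11  1.17 -0.48]
[array([322., 272.]), array([372., 458.]), array([163., 411.])]
```

View pics/w4.png

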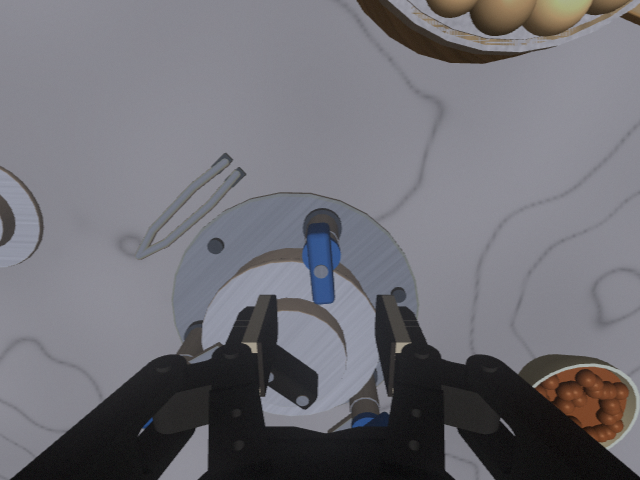

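Knob B is at (320,272), centred and aligned between the fingers, so I'll descend.

```bash
python3 -m jog '[{"grip":0.5,"tx":-0.02,"ty":-0.02,"tz":0.8,"yaw":0},{"grip":0.5,"tx":-0.02,"ty":-0.02,"tz":1.35,"yaw":0},{"grip":0.5,"tx":-0.02,"ty":-0.02,"tz":1.4,"yaw":0},{"grip":1,"tx":-0.02,"ty":-0.02,"tz":1.4,"yaw":0},{"grip":1,"tx":-0.02,"ty":-0.02,"tz":1.4,"yaw":0},{"grip":1,"tx":-0.02,"ty":-0.02,"tz":1.4,"yaw":0},{"grip":1,"tx":-0.02,"ty":-0.02,"tz":1.4,"yaw":0},{"grip":1,"tx":-0.02,"ty":-0.02,"tz":1.4,"yaw":-0.5}]' 40
python3 -m jog '[{"grip":1,"tx":0,"ty":0,"tz":0,"yaw":-1},{"grip":1,"tx":0,"ty":0,"tz":0,"yaw":-2},{"grip":1,"tx":0,"ty":0,"tz":0,"yaw":-3},{"grip":1,"tx":0,"ty":0,"tz":0,"yaw":-4},{"grip":1,"tx":0,"ty":0,"tz":0,"yaw":-5},{"grip":1,"tx":0,"ty":0,"tz":0,"yaw":-6},{"grip":1,"tx":0,"ty":0,"tz":0,"yaw":-7},{"grip":1,"tx":0,"ty":0,"tz":0,"yaw":-8}]' 40
python3 - <<'E'
from h import *
from station import robot
o=robot.get_obs();print(go(o,.4979,.3566,.072,171.3),o['qpos'].round(2),o['force'].round(1),o['moment'].round(2))
E
```

```text
time: 7.18
position: [0.4965, 0.357, 0.0744]
tool_rot: [-0.001, 0.632, 0.775, -0.0]
force: [-12.4, -3.7, 10.8]
grip_width: 0.0122
finger_force: 51.9
time: 8.18
position: [0.4962, 0.3569, 0.0743]
tool_rot: [-0.001, 0.123, 0.992, 0.0]
force: [-12.7, -4.9, 11.6]
grip_width: 0.0121
finger_force: 52.0
(array([-0.03,  0.  ,  0.05]), 'yaw', np.float64(-0.68), 'psi now', np.float64(165.8)) [-0.73  0.43  0.05  1.67 -0.02  1.04  0.64] [-12.7  -4.9  11.6] [-0.72  2.9  -0.15]
```

Nearly there. I'll push on into the stop.

```bash
python3 -m jog '[{"grip":1,"tx":0,"ty":0,"tz":0,"yaw":-0.7},{"grip":1,"tx":0,"ty":0,"tz":0,"yaw":-1},{"grip":1,"tx":0,"ty":0,"tz":0,"yaw":-1.2},{"grip":1,"tx":0,"ty":0,"tz":0,"yaw":-1.3}]' 40
python3 - <<'E'
from h import *
from station import robot
o=robot.get_obs();print(go(o,.4979,.3566,.072,171.3),o['force'].round(1),o['moment'].round(2))
E
python3 -m jog '[{"grip":0.5,"tx":0,"ty":0,"tz":0,"yaw":0.6},{"grip":0.5,"tx":0,"ty":0,"tz":0,"yaw":0.6},{"grip":0.5,"tx":0,"ty":0,"tz":-0.5,"yaw":0.6},{"grip":0.5,"tx":0,"ty":0,"tz":-1.4,"yaw":1.8},{"grip":0.5,"tx":0,"ty":0,"tz":-1.4,"yaw":2.4}]' 40
python3 - <<'E'
from h import *
from station import robot
o=robot.get_obs();print(go(o,.4091,.2457,.072,39.5),o['qpos'].round(2))
E
```

```text
time: 8.68
position: [0.4968, 0.3567, 0.0745]
tool_rot: [-0.001, 0.036, 0.999, 0.0]
force: [-11.4, -4.5, 10.8]
grip_width: 0.0122
finger_force: 73.3
(array([-0.02, -0.  ,  0.05]), 'yaw', np.float64(0.57), 'psi now', np.float64(175.9)) [-11.4  -4.5  10.8] [-0.95  2.31 -1.17]
time: 9.3
position: [0.5002, 0.3575, 0.1472]
tool_rot: [0.002, 0.203, 0.979, 0.003]
force: [-0.8, 0.3, -0.4]
grip_width: 0.0429
finger_force: 0.0
(array([ 0.79, -2.79,  1.48]), 'yaw', np.float64(14.64), 'psi now', np.float64(156.6)) [-0.76  0.36  0.08  1.61 -0.03  1.17  0.49]
```

```bash
python3 -m jog '[{"grip":0.5,"tx":0.1,"ty":-0.4,"tz":0,"yaw":1.3},{"grip":0.5,"tx":0.2,"ty":-0.9,"tz":0,"yaw":2.6},{"grip":0.5,"tx":0.4,"ty":-1.4,"tz":0,"yaw":3.9},{"grip":0.5,"tx":0.5,"ty":-1.9,"tz":0,"yaw":5.2},{"grip":0.5,"tx":0.65,"ty":-2.4,"tz":0,"yaw":6.5},{"grip":0.5,"tx":0.79,"ty":-2.79,"tz":0,"yaw":7.8},{"grip":0.5,"tx":0.79,"ty":-2.79,"tz":0,"yaw":9.1},{"grip":0.5,"tx":0.79,"ty":-2.79,"tz":0,"yaw":10.4}]' 40
python3 -m jog '[{"grip":0.5,"tx":0,"ty":0,"tz":0,"yaw":1.3},{"grip":0.5,"tx":0,"ty":0,"tz":0,"yaw":2.6},{"grip":0.5,"tx":0,"ty":0,"tz":0,"yaw":3.9},{"grip":0.5,"tx":0,"ty":0,"tz":0,"yaw":4.2},{"grip":0.5,"tx":0,"ty":0,"tz":0,"yaw":4.2}]' 40
python3 - <<'E'
from h import *
from station import robot
o=robot.get_obs();print(go(o,.4091,.2457,.072,39.5),o['qpos'].round(2))
E
```

```text
time: 10.3
position: [0.4069, 0.2437, 0.1433]
tool_rot: [-0.0, 0.802, 0.597, 0.001]
force: [0.9, -0.2, 1.3]
grip_width: 0.0428
finger_force: 0.0
time: 10.92
position: [0.4069, 0.2438, 0.143]
tool_rot: [-0.0, 0.94, 0.342, 0.001]
force: [-0.3, -0.2, -1.7]
grip_width: 0.043
finger_force: 0.0
(array([ 0.06, -0.  ,  1.42]), 'yaw', np.float64(0.06), 'psi now', np.float64(40.0)) [-0.87  0.07  0.24  1.97 -0.02  1.1  -1.49]
```

```bash
python3 -m jog '[{"grip":0.5,"tx":0.06,"ty":0,"tz":0.8,"yaw":0},{"grip":0.5,"tx":0.06,"ty":0,"tz":1.35,"yaw":0},{"grip":0.5,"tx":0.06,"ty":0,"tz":1.4,"yaw":0},{"grip":1,"tx":0.06,"ty":0,"tz":1.4,"yaw":0},{"grip":1,"tx":0.06,"ty":0,"tz":1.4,"yaw":0},{"grip":1,"tx":0.06,"ty":0,"tz":1.4,"yaw":0},{"grip":1,"tx":0.06,"ty":0,"tz":1.4,"yaw":0},{"grip":1,"tx":0.06,"ty":0,"tz":1.4,"yaw":-0.5}]' 40
python3 -m jog '[{"grip":1,"tx":0,"ty":0,"tz":0,"yaw":-1},{"grip":1,"tx":0,"ty":0,"tz":0,"yaw":-2},{"grip":1,"tx":0,"ty":0,"tz":0,"yaw":-3},{"grip":1,"tx":0,"ty":0,"tz":0,"yaw":-4},{"grip":1,"tx":0,"ty":0,"tz":0,"yaw":-5},{"grip":1,"tx":0,"ty":0,"tz":0,"yaw":-6},{"grip":1,"tx":0,"ty":0,"tz":0,"yaw":-7},{"grip":1,"tx":0,"ty":0,"tz":0,"yaw":-8}]' 40
python3 - <<'E'
from h import *
from station import robot
o=robot.get_obs();print(go(o,.4091,.2457,.072,111.3),o['force'].round(1),o['moment'].round(2))
E
```

```text
time: 11.92
position: [0.4092, 0.2472, 0.0744]
tool_rot: [-0.001, 0.927, 0.375, 0.001]
force: [-5.0, 2.1, 7.1]
grip_width: 0.0122
finger_force: 48.8
time: 12.92
position: [0.4072, 0.2478, 0.0743]
tool_rot: [-0.002, 0.586, 0.81, 0.001]
force: [-15.6, 2.9, 14.7]
grip_width: 0.0121
finger_force: 50.5
(array([-0.05,  0.02,  0.05]), 'yaw', np.float64(-0.38), 'psi now', np.float64(108.3)) [-15.6   2.9  14.7] [ 0.69  3.32 -0.15]
```

```bash
python3 -m jog '[{"grip":1,"tx":0,"ty":0,"tz":0,"yaw":-0.4},{"grip":1,"tx":0,"ty":0,"tz":0,"yaw":-0.7},{"grip":1,"tx":0,"ty":0,"tz":0,"yaw":-1}]' 40
python3 - <<'E'
from h import *
from station import robot
o=robot.get_obs();print(go(o,.4091,.2457,.072,111.3),o['force'].round(1),o['moment'].round(2))
E
python3 -m jog '[{"grip":0.5,"tx":0,"ty":0,"tz":0,"yaw":0.6},{"grip":0.5,"tx":0,"ty":0,"tz":0,"yaw":0.6},{"grip":0.5,"tx":0,"ty":0,"tz":-0.5,"yaw":0.6},{"grip":0.5,"tx":0,"ty":0,"tz":-1.5,"yaw":0.6},{"grip":0.5,"tx":0,"ty":0,"tz":-2.4,"yaw":-0.6},{"grip":0.5,"tx":0,"ty":0,"tz":-2.4,"yaw":-0.6}]' 40
python3 - <<'E'
from h import *
from station import robot
o=robot.get_obs();print(go(o,.4857,.2757,.19,156.5),o['qpos'].round(2))
E
```

```text
time: 13.3
position: [0.407, 0.2478, 0.0744]
tool_rot: [-0.002, 0.53, 0.848, 0.001]
force: [-16.4, 1.7, 17.0]
grip_width: 0.0125
finger_force: 77.6
(array([-0.06,  0.02,  0.05]), 'yaw', np.float64(0.58), 'psi now', np.float64(116.0)) [-16.4   1.7  17. ] [ 0.63  3.56 -1.66]
time: 14.05
position: [0.4108, 0.2467, 0.1965]
tool_rot: [0.001, 0.493, 0.87, 0.004]
force: [0.9, -0.0, -1.0]
grip_width: 0.0425
finger_force: 0.0
(array([-0.27,  1.58,  0.14]), 'yaw', np.float64(-4.45), 'psi now', np.float64(120.9)) [-0.75  0.03  0.12  1.89 -0.    1.22 -0.09]
```

```bash
python3 -m jog '[{"grip":0.5,"tx":-0.1,"ty":0.5,"tz":0,"yaw":-1.2},{"grip":0.5,"tx":-0.2,"ty":1,"tz":0,"yaw":-2.4},{"grip":0.5,"tx":-0.27,"ty":1.58,"tz":0,"yaw":-3.6},{"grip":0.5,"tx":-0.27,"ty":1.58,"tz":0,"yaw":-4.45},{"grip":0.5,"tx":-0.27,"ty":1.58,"tz":0,"yaw":-4.45}]' 40
python3 - <<'E'
from h import *
o,W=see("w5");print(go(o,.4857,.2757,.078,156.5),[proj(W,p).round() for p in ((.4855,.2755,.099),(.5495,.2242,.098),(.4979,.3566,.098),(.4091,.2457,.098))])
E
```

```text
time: 14.68
position: [0.4836, 0.274, 0.1916]
tool_rot: [-0.0, 0.206, 0.979, -0.0]
force: [0.9, 0.9, 0.6]
grip_width: 0.0423
finger_force: 0.0
(array([-0.03,  0.05,  2.27]), 'yaw', np.float64(-0.03), 'psi now', np.float64(156.2)) [array([328., 242.]), array([300., 341.]), array([447., 211.]), array([236., 155.])]
```

View pics/w5.png

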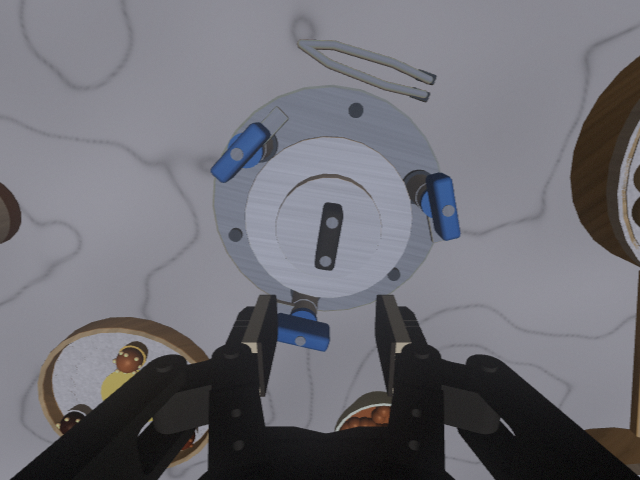

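All three knobs, at (240,152), (440,208) and (303,330), are now tangential and clear of the flange. The handle dots are at (332,222) and (325,262), so I'll refine the yaw from those.

Run:
```python
from h import *
from station import robot
o=robot.get_obs()
def d(W,a,b,s):
    p,q=onz(W,a,.099),onz(W,b,.099);v=q-p;print(s,((p+q)/2).round(4),np.linalg.norm(v).round(4),np.degrees(np.arctan2(v[1],v[0])).round(1))
W=np.load("pics/w5.npy",allow_pickle=True).item()
d(W,(325,262),(332,222),'w5 dots');W2=np.load("pics/w2.npy",allow_pickle=True).item()
d(W2,(320,237),(338,207),'w2 dots')
i=cv2.imread("pics/w5.png");g=i[195:280,300:355].astype(int)
m=(g.max(2)<50).astype('uint8');m=cv2.morphologyEx(m,1,np.ones((3,3)));print(cv2.minAreaRect(cv2.findNonZero(m)))
T=robot.camera_info('top');f=lambda u,v:(210+(u+.5)/4-.5,200+(v+.5)/4-.5)
d(T,f(179,210),f(201,161),'top dots')
print([go(o,.4855,.276,.078,a) for a in (148,)])
```

```text
w5 dots [0.4859 0.2758 0.099 ] 0.0293 147.0
w2 dots [0.4858 0.2759 0.099 ] 0.0281 146.5
((22.972566604614258, 36.01596450805664), (15.669596672058105, 60.86493682861328), 26.113910675048828)
top dots [0.4833 0.2758 0.099 ] 0.0323 -22.1
[(array([-0.02,  0.05,  2.28]), 'yaw', np.float64(1.02), 'psi now', np.float64(156.1))]
```

Run:
```python
from h import *
W=np.load("pics/w5.npy",allow_pickle=True).item()
i=cv2.imread("pics/w5.png");g=i.max(2)
sub=g[198:276,308:352]
print('\n'.join(''.join('#' if v<60 else ('+' if v<100 else '.') for v in r) for r in sub[::2]))
```

```text
............................................
............................................
...................++.......................
................+##############+............
...............+#################+..........
...............+##################..........
...............+##################..........
..............+###################+.........
..............+####################.........
..............##########+##########.........
.............+#####+........+#####+.........
.............+####+...........+###..........
.............+###+............+###..........
............+#####............+##+..........
............+######+.........+###...........
............#########++..+++####+...........
...........+####################+...........
...........+####################............
...........####################+............
..........+####################.............
..........+####################.............
..........####################+.............
.........+####################..............
.........+####################..............
.........+###################+..............
.........####################...............
........+####################...............
........####################+...............
........####################................
.......+######++...++######+................
.......+####+..........####.................
.......+###+...........+###.................
.......####+...........+##+.................
.......#####+.........+###..................
.......+######++..+++#####..................
..........+##############...................
.....................++.....................
............................................
............................................
```

```bash
python3 -m jog '[{"grip":0.5,"tx":-0.02,"ty":0.05,"tz":0.8,"yaw":1},{"grip":0.5,"tx":-0.02,"ty":0.05,"tz":1.6,"yaw":1},{"grip":0.5,"tx":-0.02,"ty":0.05,"tz":2.15,"yaw":1},{"grip":0.5,"tx":-0.02,"ty":0.05,"tz":2.3,"yaw":1},{"grip":1,"tx":-0.02,"ty":0.05,"tz":2.3,"yaw":1},{"grip":1,"tx":-0.02,"ty":0.05,"tz":2.3,"yaw":1},{"grip":1,"tx":-0.02,"ty":0.05,"tz":2.3,"yaw":1},{"grip":1,"tx":-0.02,"ty":0.05,"tz":2.3,"yaw":1}]' 80
python3 -m jog '[{"grip":1,"tx":0,"ty":0,"tz":0,"yaw":0},{"grip":1,"tx":0,"ty":0,"tz":-0.05,"yaw":0},{"grip":1,"tx":0,"ty":0,"tz":-0.15,"yaw":0},{"grip":1,"tx":0,"ty":0,"tz":-0.3,"yaw":0},{"grip":1,"tx":0,"ty":0,"tz":-0.5,"yaw":0},{"grip":1,"tx":0,"ty":0,"tz":-0.8,"yaw":0},{"grip":1,"tx":0,"ty":0,"tz":-1.3,"yaw":0},{"grip":1,"tx":0,"ty":0,"tz":-1.8,"yaw":0}]' 80
python3 - <<'E'
from h import *
from station import robot
o=robot.get_obs()
c=np.array([[.597,-.2132],[.6224,-.375],[.4085,-.4085],[.3843,-.2504]]);ctr=c.mean(0)
x=(c[1]+c[0])/2-(c[2]+c[3])/2;x/=np.linalg.norm(x);print('tray',ctr,'x heading',np.degrees(np.arctan2(x[1],x[0])))
t=ctr-.03*x;print('target',t,go(o,*t,.16,148),o['qpos'].round(2),o['force'],o['moment'])
E
```

```text
time: 15.72
position: [0.4863, 0.2765, 0.0788]
tool_rot: [0.001, 0.273, 0.962, 0.001]
force: [-2.5, -1.9, 7.1]
grip_width: 0.0123
finger_force: 80.6
time: 16.73
position: [0.4856, 0.2762, 0.169]
tool_rot: [0.0, 0.273, 0.962, 0.0]
force: [0.6, 0.4, -5.4]
grip_width: 0.0122
finger_force: 78.9
tray [ 0.50305  -0.311775] x heading 9.410043063946999
target [ 0.47345369 -0.31667997] (array([ -6.03, -10.22,   0.17]), 'yaw', np.float64(0.04), 'psi now', np.float64(148.3)) [-0.71  0.23  0.13  1.73 -0.03  1.19  0.44] [ 0.56299537  0.42120088 -5.44889256] [ 0.01528906 -0.03776187 -0.06363042]
```

Lifted, with 5.4 N on the wrist. I'll carry it to the tray.

```bash
python3 -m jog '[{"grip":1,"tx":-0.15,"ty":-0.25,"tz":-0.2,"yaw":0},{"grip":1,"tx":-0.45,"ty":-0.76,"tz":-0.4,"yaw":0},{"grip":1,"tx":-0.85,"ty":-1.44,"tz":-0.4,"yaw":0},{"grip":1,"tx":-1.3,"ty":-2.2,"tz":-0.4,"yaw":0},{"grip":1,"tx":-1.75,"ty":-2.96,"tz":-0.4,"yaw":0},{"grip":1,"tx":-2.2,"ty":-3.73,"tz":-0.4,"yaw":0},{"grip":1,"tx":-2.65,"ty":-4.49,"tz":-0.4,"yaw":0},{"grip":1,"tx":-3.1,"ty":-5.25,"tz":-0.4,"yaw":0}]' 80
python3 -m jog '[{"grip":1,"tx":-0.45,"ty":-0.76,"tz":0,"yaw":0},{"grip":1,"tx":-0.9,"ty":-1.52,"tz":0,"yaw":0},{"grip":1,"tx":-1.35,"ty":-2.29,"tz":0,"yaw":0},{"grip":1,"tx":-1.8,"ty":-3.05,"tz":0,"yaw":0},{"grip":1,"tx":-2.25,"ty":-3.8,"tz":0,"yaw":0},{"grip":1,"tx":-2.6,"ty":-4.4,"tz":0,"yaw":0},{"grip":1,"tx":-2.85,"ty":-4.8,"tz":0,"yaw":0},{"grip":1,"tx":-2.93,"ty":-4.97,"tz":0,"yaw":0}]' 80
python3 - <<'E'
from h import *
o,W=see("w6")
print(go(o,.4735,-.3167,.037,148),o['qpos'].round(2),o['force'],o['grip_width'])
print([proj(W,p).round() for p in ((.597,-.2132,.016),(.6224,-.375,.016),(.4085,-.4085,.016),(.3843,-.2504,.016))])
E
```

```text
time: 17.73
position: [0.4785, -0.031, 0.1872]
tool_rot: [-0.0, 0.274, 0.962, 0.0]
force: [0.5, 0.1, -5.5]
grip_width: 0.012
finger_force: 79.1
time: 18.73
position: [0.472, -0.3189, 0.187]
tool_rot: [-0.0, 0.275, 0.962, -0.0]
force: [-0.6, 0.7, -5.1]
grip_width: 0.0121
finger_force: 79.1
(array([-0.01,  0.05,  3.  ]), 'yaw', np.float64(0.02), 'psi now', np.float64(148.1)) [-0.01  0.27  0.62  1.7  -0.16  1.23  1.66] [-0.61630921  0.66908737 -5.11549954] 0.012144117649933166
[array([493., 265.]), array([356., 362.]), array([200., 205.]), array([340.,  76.])]
```

View pics/w6.png

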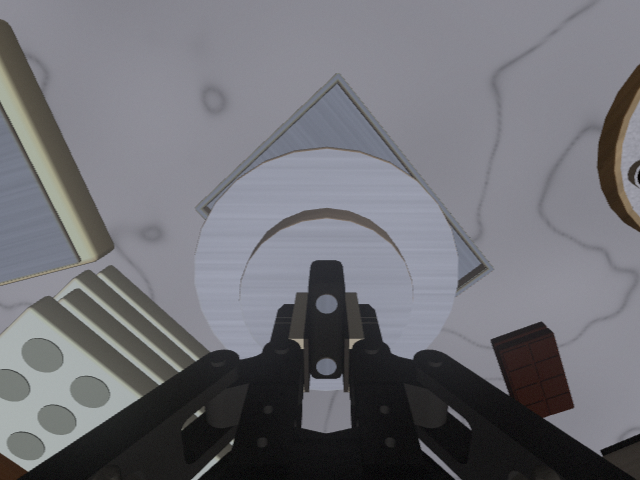

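The tray corners, at (338,75), (197,208) and (492,267), match the prediction, and the half hangs level over the -x end. I'll lower it.

```bash
python3 -m jog '[{"grip":1,"tx":0,"ty":0.05,"tz":0.5,"yaw":0},{"grip":1,"tx":0,"ty":0.05,"tz":1.1,"yaw":0},{"grip":1,"tx":0,"ty":0.05,"tz":1.7,"yaw":0},{"grip":1,"tx":0,"ty":0.05,"tz":2.2,"yaw":0},{"grip":1,"tx":0,"ty":0.05,"tz":2.6,"yaw":0},{"grip":1,"tx":0,"ty":0.05,"tz":2.8,"yaw":0},{"grip":1,"tx":0,"ty":0.05,"tz":2.9,"yaw":0},{"grip":1,"tx":0,"ty":0.05,"tz":2.93,"yaw":0}]' 80
python3 -m jog '[{"grip":1,"tx":0,"ty":0,"tz":0.04,"yaw":0},{"grip":1,"tx":0,"ty":0,"tz":0.08,"yaw":0},{"grip":1,"tx":0,"ty":0,"tz":0.1,"yaw":0},{"grip":1,"tx":0,"ty":0,"tz":0.1,"yaw":0}]' 80
```

```text
time: 19.77
position: [0.4751, -0.315, 0.0411]
tool_rot: [0.0, 0.273, 0.962, 0.0]
force: [0.2, -0.3, -4.3]
grip_width: 0.0122
finger_force: 79.0
time: 20.27
position: [0.4751, -0.315, 0.0368]
tool_rot: [0.0, 0.273, 0.962, 0.0]
force: [-4.6, 3.4, 7.1]
grip_width: 0.0121
finger_force: 80.9
```

It's resting in the tray, so I'll release and go back for the praline.

```bash
python3 -m jog '[{"grip":0.5,"tx":0,"ty":0,"tz":-0.05,"yaw":0},{"grip":0.5,"tx":0,"ty":0,"tz":-0.05,"yaw":0},{"grip":0.5,"tx":0,"ty":0,"tz":-0.3,"yaw":0},{"grip":0.5,"tx":0,"ty":0,"tz":-1,"yaw":0},{"grip":0.5,"tx":0,"ty":0,"tz":-2,"yaw":0},{"grip":0.5,"tx":0,"ty":0,"tz":-3,"yaw":0},{"grip":0,"tx":0,"ty":0,"tz":-3.2,"yaw":0}]' 20
python3 - <<'E'
from h import *
o,W=see("w7")
print(go(o,.482,.264,.20,145),o['grip_width'])
E
```

```text
time: 21.15
position: [0.4761, -0.3161, 0.2001]
tool_rot: [0.003, 0.273, 0.962, -0.0]
force: [-0.6, 0.1, 0.8]
grip_width: 0.059
finger_force: 0.0
(array([ 6.  ,  9.93, -0.02]), 'yaw', np.float64(0.41), 'psi now', np.float64(148.3)) 0.05904579983894531
```

```bash
python3 -m jog '[{"grip":0,"tx":0.5,"ty":0.83,"tz":0,"yaw":0},{"grip":0,"tx":1,"ty":1.65,"tz":0,"yaw":0},{"grip":0,"tx":1.5,"ty":2.5,"tz":0,"yaw":0},{"grip":0,"tx":2,"ty":3.3,"tz":0,"yaw":0},{"grip":0,"tx":2.5,"ty":4.1,"tz":0,"yaw":0},{"grip":0,"tx":3,"ty":5,"tz":0,"yaw":0},{"grip":0,"tx":3.5,"ty":5.8,"tz":0,"yaw":0},{"grip":0,"tx":4,"ty":6.6,"tz":0,"yaw":0}]' 20
python3 -m jog '[{"grip":0,"tx":0.5,"ty":0.83,"tz":0,"yaw":0.4},{"grip":0,"tx":1,"ty":1.65,"tz":0,"yaw":0.4},{"grip":0,"tx":1.5,"ty":2.5,"tz":0,"yaw":0.4},{"grip":0,"tx":2,"ty":3.3,"tz":0,"yaw":0.4},{"grip":0,"tx":2,"ty":3.4,"tz":0,"yaw":0.4}]' 20
python3 - <<'E'
from h import *
from station import robot
o,W=see("w8")
print(go(o,.4855,.2755,.043,145),o['position'],o['grip_width'],[proj(W,p).round() for p in ((.4855,.2755,.064),(.4855,.2755,.046))])
w8=cv2.imread("pics/w8.png")[100:400,160:560]
t=robot.snapshot("top");cv2.imwrite("pics/top8.png",t[:,:,::-1])
tt=cv2.imread("pics/top8.png")[180:310,440:540]
out=np.zeros((600,800,3),'uint8');a=cv2.resize(w8,(800,600)) ; out[:]=a
b=crop(np.clip(tt*1.6,0,255).astype('uint8'),0,0,100,110,2);out[-220:,-200:]=b
cv2.imwrite("pics/c8.png",out)
E
```

```text
time: 22.2
position: [0.4773, 0.0724, 0.1949]
tool_rot: [-0.001, 0.273, 0.962, -0.0]
force: [0.7, 0.1, 0.9]
grip_width: 0.0853
finger_force: 0.0
time: 22.82
position: [0.4806, 0.2717, 0.1943]
tool_rot: [-0.001, 0.297, 0.955, -0.0]
force: [0.0, -0.8, 0.1]
grip_width: 0.0857
finger_force: 0.0
(array([-0.04,  0.12,  3.03]), 'yaw', np.float64(0.05), 'psi now', np.float64(145.4)) [0.4806201  0.27174232 0.19426776] 0.08565457659716243 [array([332., 228.]), array([332., 221.])]
```

View pics/c8.png

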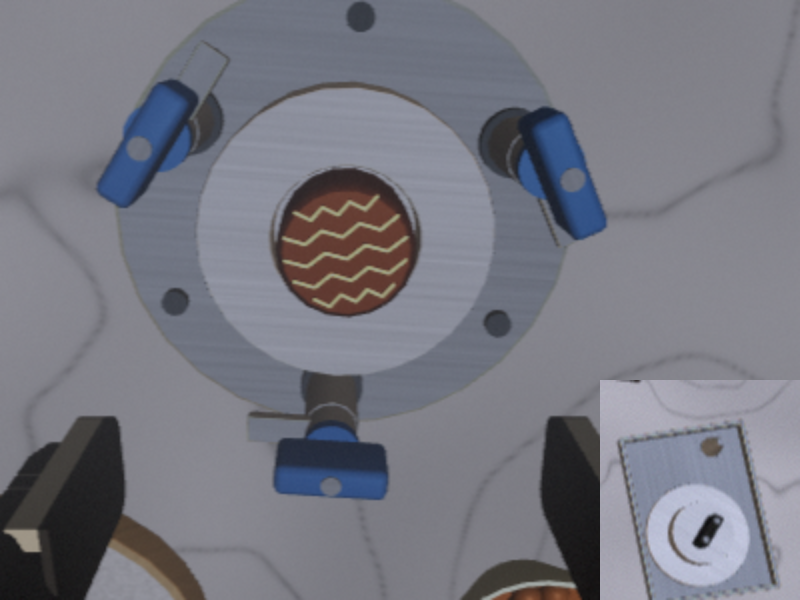

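The upper half lies flat in the tray, clear of the nozzle (inset). The praline is centred at wrist pixel (332,226), where it was predicted. I'll go down and take a light grip.

```bash
python3 -m jog '[{"grip":0,"tx":-0.02,"ty":0.12,"tz":0.6,"yaw":0},{"grip":0,"tx":-0.04,"ty":0.12,"tz":1.3,"yaw":0},{"grip":0,"tx":-0.04,"ty":0.12,"tz":2,"yaw":0},{"grip":0,"tx":-0.04,"ty":0.12,"tz":2.6,"yaw":0},{"grip":0,"tx":-0.04,"ty":0.12,"tz":2.9,"yaw":0},{"grip":0,"tx":-0.04,"ty":0.12,"tz":3.0,"yaw":0},{"grip":0,"tx":-0.04,"ty":0.12,"tz":3.03,"yaw":0}]' 22
python3 - <<'E'
from h import *
from station import robot
o=robot.get_obs();print(go(o,.4855,.2755,.043,145),o['position'],o['force'])
E
```

```text
time: 23.8
position: [0.488, 0.2719, 0.045]
tool_rot: [0.0, 0.3, 0.954, 0.0]
force: [0.3, -0.2, 0.3]
grip_width: 0.0854
finger_force: 0.0
(array([0.08, 0.03, 0.04]), 'yaw', np.float64(0.01), 'psi now', np.float64(145.1)) [0.48800985 0.27190523 0.04500758] [ 0.27796378 -0.22151132  0.33172184]
```

```bash
python3 -m jog '[{"grip":0,"tx":0.08,"ty":0.03,"tz":0.04,"yaw":0},{"grip":0.2,"tx":0.08,"ty":0.03,"tz":0.04,"yaw":0},{"grip":0.28,"tx":0.08,"ty":0.03,"tz":0.04,"yaw":0},{"grip":0.33,"tx":0.08,"ty":0.03,"tz":0.04,"yaw":0},{"grip":0.4,"tx":0.08,"ty":0.03,"tz":0.04,"yaw":0},{"grip":0.4,"tx":0.08,"ty":0.03,"tz":0.04,"yaw":0},{"grip":0.4,"tx":0.08,"ty":0.03,"tz":0.04,"yaw":0},{"grip":0.4,"tx":0.08,"ty":0.03,"tz":0.04,"yaw":0}]' 22
```

```text
time: 24.8
position: [0.4852, 0.2755, 0.0426]
tool_rot: [0.0, 0.3, 0.954, 0.0]
force: [-1.1, 0.4, 5.6]
grip_width: 0.0547
finger_force: 23.6
```

```bash
python3 -m jog '[{"grip":0.5,"tx":0,"ty":0,"tz":-0.05,"yaw":0},{"grip":0.5,"tx":0,"ty":0,"tz":-0.15,"yaw":0},{"grip":0.5,"tx":0,"ty":0,"tz":-0.3,"yaw":0},{"grip":0.5,"tx":0,"ty":0,"tz":-0.55,"yaw":0},{"grip":0.5,"tx":0,"ty":0,"tz":-0.95,"yaw":0},{"grip":0.5,"tx":0,"ty":0,"tz":-1.45,"yaw":0},{"grip":0.5,"tx":0,"ty":0,"tz":-1.9,"yaw":0},{"grip":0.5,"tx":0,"ty":0,"tz":-2.1,"yaw":0}]' 24
python3 - <<'E'
from h import *
o,W=see("w9")
print(go(o,.5935,-.0025,.15,145),o['position'],o['grip_width'],o['force'],o['finger_force'],o['qpos'].round(2))
E
```

```text
time: 25.8
position: [0.4857, 0.2758, 0.1493]
tool_rot: [0.001, 0.3, 0.954, 0.001]
force: [-0.1, 0.5, -0.9]
grip_width: 0.0547
finger_force: 25.9
(array([-4.95, -3.33, -0.02]), 'yaw', np.float64(0.01), 'psi now', np.float64(145.1)) [0.4856631  0.27584532 0.14930425] 0.05471528176288057 [-0.06771981  0.54296593 -0.93013435] 25.87684819037122 [-0.73  0.24  0.15  1.76 -0.04  1.14  0.4 ]
```

Holding the praline: the weight reads 0.9 N and the finger force 26 N. Before placing I'll locate the gold round and the truffles more precisely.

Run:
```python
from h import *
from station import robot
o=robot.get_obs()
for n in ("top","scene"):
    C=robot.camera_info(n);i=cv2.imread(f"pics/{n}0.png");h=cv2.cvtColor(i,cv2.COLOR_BGR2HSV)
    m=cv2.inRange(h,(22,90,100),(38,255,255));k,l,s,c=cv2.connectedComponentsWithStats(m)
    for j in range(1,k):
        if s[j,4]>150:
            x,y,w,hh=s[j,:4];print(n,s[j],c[j],onz(C,c[j],.009).round(4),onz(C,(x+w/2-.5,y+hh/2-.5),.009).round(4))
T=robot.camera_info("top");f=lambda u,v:(330+(u+.5)/2-.5,170+(v-400+.5)/2-.5)
g=np.array([.592,-.004])
for u in ((53,436),(129,484),(51,517)):
    p=onz(T,f(*u),.03)[:2]-g;print('truffle',np.linalg.norm(p).round(3),np.degrees(np.arctan2(p[1],p[0])).round(1))
W=np.load("pics/w2.npy",allow_pickle=True).item()
print('w2 gold',onz(W,(87,305),.009))
for u in ((100,266),(17,312),(122,356)):
    p=onz(W,u,.028)[:2]-g;print('w2 truffle',np.linalg.norm(p).round(3),np.degrees(np.arctan2(p[1],p[0])).round(1))
print(go(o,.592,-.004,.15,85))
```

```text
top [576 102  45  57 624] [598.35576923 129.94070513] [ 0.8291 -0.6298  0.009 ] [ 0.8289 -0.6288  0.009 ]
top [355 199  27  26 546] [368.24908425 211.25091575] [ 0.5935 -0.0014  0.009 ] [ 0.5928 -0.0007  0.009 ]
scene [  4 183  49  55 635] [ 27.74645669 209.91338583] [ 0.7856 -0.6496  0.009 ] [ 0.7854 -0.6489  0.009 ]
scene [257 260  29  25 576] [271.13020833 272.02951389] [ 0.5901 -0.0056  0.009 ] [ 0.5902 -0.0059  0.009 ]
truffle 0.069 31.3
truffle 0.063 -93.5
truffle 0.062 141.7
w2 gold [ 0.5911068  -0.00177918  0.009     ]
w2 truffle 0.068 141.9
w2 truffle 0.061 -96.5
w2 truffle 0.067 35.0
(array([-4.95, -3.38, -0.01]), 'yaw', np.float64(7.51), 'psi now', np.float64(145.1))
```

```bash
python3 -m jog '[{"grip":0.5,"tx":-0.25,"ty":-0.17,"tz":0,"yaw":0.4},{"grip":0.5,"tx":-0.75,"ty":-0.5,"tz":0,"yaw":1.2},{"grip":0.5,"tx":-1.35,"ty":-0.92,"tz":0,"yaw":2.1},{"grip":0.5,"tx":-2,"ty":-1.36,"tz":0,"yaw":3},{"grip":0.5,"tx":-2.65,"ty":-1.8,"tz":0,"yaw":3.9},{"grip":0.5,"tx":-3.3,"ty":-2.25,"tz":0,"yaw":4.8},{"grip":0.5,"tx":-3.95,"ty":-2.7,"tz":0,"yaw":5.7},{"grip":0.5,"tx":-4.5,"ty":-3.07,"tz":0,"yaw":6.5}]' 24
python3 -m jog '[{"grip":0.5,"tx":0,"ty":0,"tz":0,"yaw":0.5},{"grip":0.5,"tx":0,"ty":0,"tz":0,"yaw":0.7},{"grip":0.5,"tx":0,"ty":0,"tz":0,"yaw":0.7}]' 24
python3 - <<'E'
from h import *
o,W=see("w10")
print(go(o,.5917,-.003,.0206,87.5),o['position'],o['grip_width'],o['force'],o['finger_force'])
E
```

```text
time: 26.85
position: [0.5814, 0.0177, 0.1463]
tool_rot: [-0.0, 0.691, 0.723, -0.001]
force: [0.4, 0.8, -1.1]
grip_width: 0.0546
finger_force: 25.9
time: 27.22
position: [0.5813, 0.0208, 0.1467]
tool_rot: [-0.0, 0.722, 0.692, -0.0]
force: [0.6, -0.1, -1.8]
grip_width: 0.0548
finger_force: 25.9
(array([-0.47,  0.23,  2.52]), 'yaw', np.float64(0.0), 'psi now', np.float64(87.5)) [0.58128482 0.02084624 0.14673446] 0.054780180486665185 [ 0.58225257 -0.11188195 -1.781671  ] 25.860907419948944
```

```bash
python3 -m jog '[{"grip":0.5,"tx":-0.25,"ty":0.12,"tz":0.1,"yaw":0},{"grip":0.5,"tx":-0.47,"ty":0.23,"tz":0.4,"yaw":0},{"grip":0.5,"tx":-0.47,"ty":0.23,"tz":0.8,"yaw":0},{"grip":0.5,"tx":-0.47,"ty":0.23,"tz":1.2,"yaw":0},{"grip":0.5,"tx":-0.47,"ty":0.23,"tz":1.5,"yaw":0},{"grip":0.5,"tx":-0.47,"ty":0.23,"tz":1.7,"yaw":0},{"grip":0.5,"tx":-0.47,"ty":0.23,"tz":1.8,"yaw":0},{"grip":0.5,"tx":-0.47,"ty":0.23,"tz":1.8,"yaw":0}]' 24
python3 - <<'E'
from h import *
o,W=see("w11")
print(go(o,.5917,-.003,.0206,87.5),o['position'],o['force'],o['finger_force'],proj(W,(.5917,-.003,.01)))
i=cv2.imread("pics/w11.png");cv2.imwrite("pics/c11.png",np.clip(crop(i,80,20,480,360,1.66)*1.5,0,255))
E
```

```text
time: 28.28
position: [0.5923, -0.0033, 0.0573]
tool_rot: [0.0, 0.722, 0.691, 0.0]
force: [0.7, -1.1, -1.2]
grip_width: 0.0549
finger_force: 25.9
(array([ 0.  , -0.01,  0.73]), 'yaw', np.float64(-0.0), 'psi now', np.float64(87.5)) [ 0.59228554 -0.0032529   0.05729958] [ 0.70175506 -1.07215624 -1.21647898] 25.875399268313686 [323.28133562 268.48416544][ WARN:0@0.434] global loadsave.cpp:1063 imwrite_ Unsupported depth image for selected encoder is fallbacked to CV_8U.
```

View pics/c11.png

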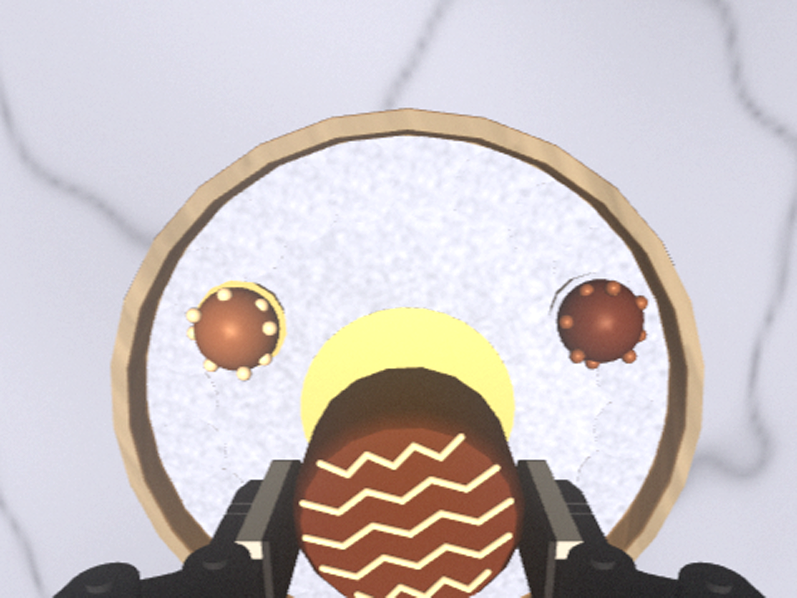

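The gold round's centre is at about wrist (326,267) and was predicted at (323,268). The praline is upright and both truffles in view, crop (236,328) and (602,320), are clear of the fingers. I'll lower it.

```bash
python3 -m jog '[{"grip":0.5,"tx":0,"ty":0,"tz":0.15,"yaw":0},{"grip":0.5,"tx":0,"ty":0,"tz":0.3,"yaw":0},{"grip":0.5,"tx":0,"ty":0,"tz":0.45,"yaw":0},{"grip":0.5,"tx":0,"ty":0,"tz":0.57,"yaw":0},{"grip":0.5,"tx":0,"ty":0,"tz":0.64,"yaw":0},{"grip":0.5,"tx":0,"ty":0,"tz":0.68,"yaw":0},{"grip":0.5,"tx":0,"ty":0,"tz":0.68,"yaw":0}]' 24
python3 -m jog '[{"grip":0.5,"tx":0,"ty":0,"tz":0.02,"yaw":0},{"grip":0.5,"tx":0,"ty":0,"tz":0.04,"yaw":0},{"grip":0.5,"tx":0,"ty":0,"tz":0.04,"yaw":0}]' 24
```

```text
time: 29.2
position: [0.5922, -0.0031, 0.0233]
tool_rot: [-0.0, 0.722, 0.691, 0.0]
force: [-0.4, -0.7, -0.2]
grip_width: 0.0546
finger_force: 25.9
time: 29.58
position: [0.5922, -0.0032, 0.0213]
tool_rot: [-0.0, 0.722, 0.691, 0.0]
force: [-0.1, 1.0, -1.4]
grip_width: 0.0545
finger_force: 25.9
```

```bash
python3 -m jog '[{"grip":0.5,"tx":0,"ty":0,"tz":0.02,"yaw":0},{"grip":0.5,"tx":0,"ty":0,"tz":0.04,"yaw":0},{"grip":0.5,"tx":0,"ty":0,"tz":0.04,"yaw":0}]' 24
```

```text
time: 29.95
position: [0.5923, -0.0031, 0.0206]
tool_rot: [-0.0, 0.722, 0.691, 0.0]
force: [-7.3, 0.6, 14.9]
grip_width: 0.0546
finger_force: 27.4
```

Touchdown. I'll open slightly, then rise.

```bash
python3 -m jog '[{"grip":0.3,"tx":0,"ty":0,"tz":-0.02,"yaw":0},{"grip":0.25,"tx":0,"ty":0,"tz":-0.02,"yaw":0},{"grip":0.2,"tx":0,"ty":0,"tz":-0.02,"yaw":0},{"grip":0.2,"tx":0,"ty":0,"tz":-0.1,"yaw":0},{"grip":0.2,"tx":0,"ty":0,"tz":-0.4,"yaw":0},{"grip":0.2,"tx":0,"ty":0,"tz":-1,"yaw":0},{"grip":0.2,"tx":0,"ty":0,"tz":-2,"yaw":0},{"grip":0.2,"tx":0,"ty":0,"tz":-3,"yaw":0}]' 24
python3 -m jog '[{"grip":0.2,"tx":0.5,"ty":0,"tz":-0.8,"yaw":0},{"grip":0.2,"tx":1.5,"ty":0,"tz":-1.5,"yaw":0},{"grip":0.2,"tx":2.5,"ty":0,"tz":-1.5,"yaw":0},{"grip":0.2,"tx":2.5,"ty":0,"tz":-1.5,"yaw":0}]' 24
python3 - <<'E'
from h import *
from station import robot
o,W=see("w12")
t=robot.snapshot("scene");cv2.imwrite("pics/s12.png",t[:,:,::-1])
cv2.imwrite("pics/c12.png",np.clip(crop(t[:,:,::-1].copy(),120,120,400,300,2).astype(int)*1.4,0,255).astype('uint8'))
print(o['position'],o['force'])
E
```

```text
time: 30.95
position: [0.5921, -0.0034, 0.1719]
tool_rot: [0.0, 0.723, 0.691, 0.0]
force: [0.8, -0.0, -0.1]
grip_width: 0.0681
finger_force: 0.0
time: 31.45
position: [0.5971, 0.127, 0.2453]
tool_rot: [-0.001, 0.72, 0.694, 0.001]
force: [-0.3, 0.4, 0.6]
grip_width: 0.0682
finger_force: 0.0
[0.59710081 0.12703936 0.24527376] [-0.32209301  0.40124241  0.58860926]
```

View pics/c12.png

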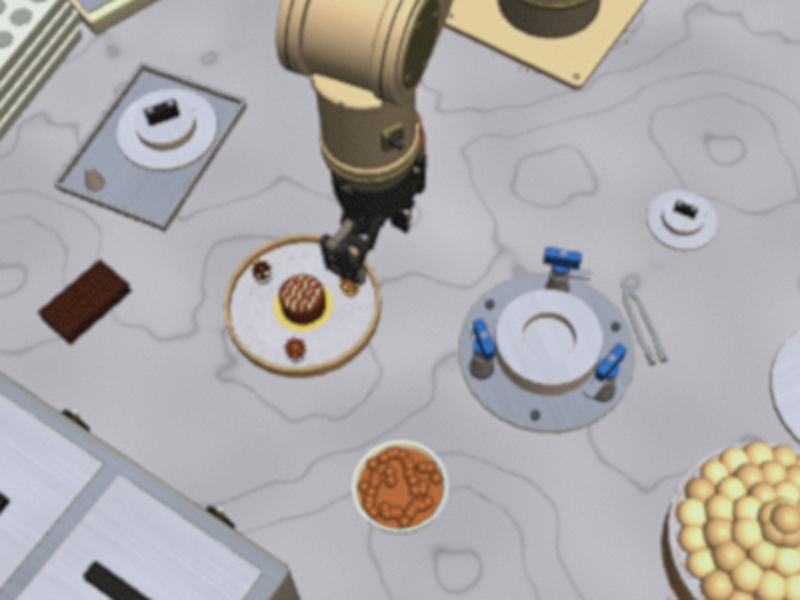

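The praline stands upright on the gold round at crop (302,300). The upper half lies flat in the tray at (166,128), all three clamps are open, and nothing else has moved.

```bash
python3 -c "from station import robot; print(robot.job_done())"
```

```text
the job is handed in; nothing more can be done
None
```

The job is done and handed in at about 31 s of the allowed 72: all three clamps are open at their stops, the upper half lies flat in the tray, and the praline stands upright on the gold round.

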